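# Stand the ratchet driver in its ring and click the socket on

## Task

Take the ratchet driver out of the wooden block and drop it, handle first, down through the steel ring of the holder until its flange rests on the ring. Then fit the middle-height socket (as thick as the tall one, but shorter) on the driver's square drive: feel for the angle at which it slips on, and push it straight down until the spring ball clicks and the socket sits fully home on the driver's neck. Leave the driver standing in the ring with the socket on it, and leave the other things on the bench where they are.

Things in the scene. Friction and masses are not known exactly. Their poses are not given: they have to be found in the camera images.
- driver: Stubby ratchet driver, upright, about 0.55 kg (0.39 to 0.72), square drive up. Origin: centre of the flange's underside, z up its axis. Below it: black handle 28 mm thick, 90 mm long, lowest 12 mm tapered to 16 mm. Above: flange 50 mm across (z 0 to 8 mm), round neck 32 mm across (z 8 to 42), square drive (z 42 to 66). Starts in the wooden block, flange on its top.
- neck (a point): Middle of the driver's round steel neck, 25 mm above the flange's underside: the place to grip the driver, from above. The neck is 32 mm across and 34 mm tall.
- drive_tip (a point): Top centre of the square drive, 66 mm above the driver's origin. The drive is 19 mm wide, its top 3 mm tapered to 16.5 mm square. It is the ratchet's turning head: it stands at any angle to the body, stiffly (slips at 0.2 N m). That angle is NOT given by any yaw reported here: see it, or find it by touch.
- seat (a point): Centre of the neck's top face, 42 mm above the driver's origin, 24 mm below the drive's tip: the socket's lower end rests here when fully home.
- ball (a joint): Spring ball in one face of the drive, 12 mm above the neck's top: how far it is pressed in, in m, 0 = out. It stands 2 mm proud. The bore presses it 1 to 2 mm; it springs out into a dimple when the socket is home. Passing it takes about 10 to 20 N straight down. Noise can hide its travel: trust the socket's drop.
- socket: The socket to fit: plain steel, round, 40 mm across, 56 mm tall, 0.2 to 0.4 kg, standing square bore down, hexagon recess up. Origin at the centre of its lower end, z up. It stands in a row along y with the two others, about 115 mm apart, in any order.
- bore (a point): Mouth of the bore, at the centre of the socket's lower end. Bore 20 mm square, 25 mm deep, sides along the socket's x and y, a dimple in all four, so any quarter turn will do. Within about 0.1 to 0.2 rad of the right angle it slips over the drive; else it rests on the drive's tip, 24 mm above home.
- holder: Ring holder bolted to the bench: a grey foot plate 120 mm square and 8 mm thick, a post on its -x side, and a steel ring, 34 mm bore, 66 mm outside, 14 mm thick, level, its axis upright over the plate's centre. Origin at the plate's underside below the ring's axis. Nothing stands above the ring's top.
- ring_top (a point): Centre of the ring's bore at its top face, 115 mm above the bench; the flange's underside rests here.
- block: Wooden block, 100 mm cube, fixed, with an upright 34 mm hole through its middle; origin at the centre of its underside.
- socket_deep: Another plain steel socket, 40 mm across but 90 mm tall; origin at the centre of its lower end. Leave it.
- socket_small: Another plain steel socket, 29 mm across and 44 mm tall; origin at the centre of its lower end. Leave it.
- tape: Roll of brown tape lying flat, 96 mm across, 25 mm high. Leave it.
- cup: White plastic mixing cup, about 76 mm across, 85 mm high. Leave it.
- brush: Laminating brush lying flat, wooden handle. Leave it.
- mallet: Hammer with a wooden handle, lying on the left of the bench. Leave it.
- tin: Closed can on the right of the bench, 70 mm across, 100 mm high. Leave it.

How it is judged:
By the outcome, as a careful person would: the job done as asked, in the order asked, and still so for the second after the job is handed in, with the robot touching nothing.
It also fails if it takes over 64 s, if anything falls off the work surface, if the arm or the gripper's body presses on something with over 40 N, if the wrist force passes 120 N, or if a joint passes its speed limit or range.

## Robot

A 6-joint arm with a two-finger parallel gripper is mounted at the origin on the work surface. World frame = base frame: x ahead of the robot, y to its left, z up, the work surface at z = 0. Lengths are in m, angles in rad, forces in N, time in s.
With the tool pointing down it reaches from about 0.35 to 0.875 m from the base axis. Payload 4.2 kg.
Tool frame: the origin (TCP) lies on the mounting face of the last link; the fingertips stand 182 mm ahead of it and the grasp point (between the pads) lies 164 mm ahead of it; z points along the fingers, y is the line along which they close (so a half turn about z gives the same grasp; the last joint's range is limited). The gripper opens to 87 mm and grips with 3 to 60 N. Pads are 19 mm wide; open, the fingers measure 117 mm over their backs; the gripper's body (75 mm by 190 mm) begins 51 mm behind the grasp point.
Start: joints at [-1.081, 0.385, 0.008, 0, -1.194, -0.259], TCP at [0.143, -0.608, 0.405] pointing down, gripper open.
Joint ranges: [-3.14, 3.14], [-1.21, 2.06], [-1.07, 1.41], [-3.16, 2.05], [-2.99, -0.16], [-3.1, 3.1]. Speed limits (rad/s): [2.79, 2.79, 3.14, 3.14, 3.14, 3.14].

## Interface

Orientations are given as a unit quaternion [x, y, z, w].
In Python, from plant import ctrl gives the robot as it stands. The module is installed in compiled form; this text tells all that it offers.
- The arm moves only by the tool send_rows, never from a script. Its argument "steps" is a list of rows, each an object of numbers: "dx", "dy", "dz": the shift along the tool's x, y, z in m; "rx", "ry", "rz": the turn, a rotation vector about the tool's x, y, z in degrees; "fingers": the closure, from 0 (fully open) to 1 (shut). A call has 1 to 10 rows; each row is the pose to reach, as a shift and turn from the pose commanded when the call began, along the tool's axes at that moment; what a row does not reach only later rows make up. A row lasts 1/8 s, in which the tool goes at most 62.5 mm and 10.7 degrees, less where a joint would pass 70% of its speed; a pose out of reach is approached as far as the arm can. A call with a gripper value outside its range is refused whole. The fingers move at their own pace and stop on an object; the grip force is fixed at half the most. Time passes only in rows, so rows that repeat a pose let the fingers close. It gives the time, the measured TCP pose, the force, the opening and the grip force at its end, in the units of the state.
- ctrl.observe(): the state, without advancing time (a new reading comes with each control period).
- ctrl.camera(name): name is "scene" or "top" or "wrist"; returns (picture, depth): 400x640x3 uint8, red, green, blue; 400x640 float32, m along the optical axis (not along the pixel's ray), 0 where there is no reading.
- ctrl.calibration(name): a dict with "fov_y" (degrees; the focal length in pixels is half the picture's height over the tangent of half this angle, whatever the lens; pixels are square), "cx", "cy" (the principal point, pixels), "k1" (the pictures are not rectified: a ray, as slopes to the right and down, at radius r is drawn at 1 + k1 r^2 times it, then the intrinsics apply), "cam_to_world" (4x4, takes a point from camera to world coordinates). Camera axes: x right, y up, looking along -z (the intrinsics and any distortion apply to the point x, -y, -z); pixel columns grow to the right and rows downward; lengths in m; the calibration is good to about 2 mm. A picture is of the moment at which its call begins: read the wrist's pose just before it. calibration takes no time and is no camera call; for the wrist camera it gives the pose at the moment of the call.
- ctrl.finish_job(): hands the job in; it is judged then, once.
The state is a dict: "time_s": time; "joints": joint angles; "joint_vel": joint speeds; "effort": joint torques, N m; "ee_pos": TCP position; "orientation": TCP orientation; "contact_force": force on the tool from outside, world axes, zero at the start; "torque": the same for the moment, N m; "width": finger opening in m; "grasp_force": force on a finger pad.
Only numpy, scipy, OpenCV 4.12 (cv2) and the standard library are available. Lean on these libraries where they do the work, as an engineer would, in place of code of your own. Each camera call takes 0.05 s, during which the arm holds its last target. There are 200 camera calls.

## Working session

There is one attempt and no reset: what is moved stays moved. The work goes in short steps, Python scripts to look and compute and a tool call to move; the robot and the scene stay as the last step left them, time stands still between calls to the robot, and variables do not carry over. Pictures are saved under pics/ and viewed, at most 10 in all, crops included, and the job is handed in when it is done.

Besides the shell and the picture viewer there is one more tool, called after ">>>" in YAML: its name, and indented under it one key for each argument. send_rows: Moves the arm, as the interface text tells. Its arguments: {"type":"object","properties":{"steps":{"type":"array"}},"required":["steps"]}

```bash
mkdir -p pics
cat > h.py <<'E'
import numpy as np, cv2
from plant import ctrl
from scipy.spatial.transform import Rotation as R
def cloud(name):
    c=ctrl.calibration(name); im,d=ctrl.camera(name)
    H,W=d.shape; f=H/2/np.tan(np.radians(c["fov_y"])/2)
    K=np.array([[f,0,c["cx"]],[0,f,c["cy"]],[0,0,1.]])
    u,v=np.meshgrid(np.arange(W),np.arange(H))
    p=cv2.undistortPoints(np.stack([u,v],-1).reshape(-1,1,2).astype(float),K,np.array([c["k1"],0,0,0,0.])).reshape(H,W,2)
    P=np.stack([p[...,0]*d,-p[...,1]*d,-d],-1); M=np.array(c["cam_to_world"])
    Pw=P@M[:3,:3].T+M[:3,3]; Pw[d==0]=np.nan
    return im,d,Pw
def save(im,n,box=None,s=1):
    if box: im=im[box[1]:box[3],box[0]:box[2]]
    cv2.imwrite(f"pics/{n}.png",cv2.resize(im[...,::-1],None,fx=s,fy=s,interpolation=cv2.INTER_CUBIC))
def st():
    o=ctrl.observe()
    for k in o: print(k,np.round(o[k],4))
    r=R.from_quat(o["orientation"]).as_matrix(); print(r.round(4))
    return o
E
python3 - <<'E'
from h import *
st()
for n in("top","scene"):
    im,d,P=cloud(n); save(im,n); np.save(n,P)
E
```

```text
time_s 0.0
joints [-1.0814e+00  3.8560e-01  6.6000e-03 -5.0000e-04 -1.1940e+00 -2.5860e-01]
joint_vel [ 0.0009 -0.0008 -0.0004  0.0015 -0.0002  0.    ]
effort [ 1.60000e-03 -3.90668e+01  1.87403e+01  4.21980e+00  1.09000e-02
 -2.00000e-04]
ee_pos [ 0.143  -0.6082  0.4037]
orientation [-1.151e-01  9.934e-01  1.100e-03 -2.000e-04]
contact_force [ 0.4565  0.7078 -0.9015]
torque [0.0043 0.0281 0.0302]
grasp_force 0.0
width 0.0866
[[-9.735e-01 -2.286e-01 -6.000e-04]
 [-2.286e-01  9.735e-01  2.100e-03]
 [ 1.000e-04  2.200e-03 -1.000e+00]]
```

View pics/top.png

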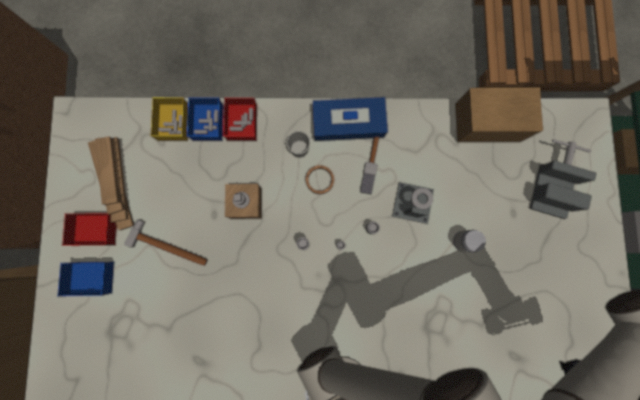

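View pics/scene.png

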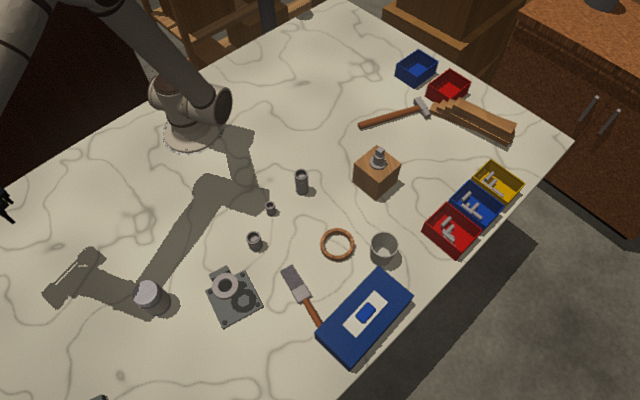

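The top view shows the driver in its block at (241,199), the holder at (415,202) and the sockets at (302,240), (340,243) and (372,227). The scene view shows the tall one at (301,181), the small one at (270,208) and the middle one at (254,240).

Run:
```python
from h import *
P=np.load("top.npy")
for n,b in dict(drv=(220,180,265,222),hold=(390,178,440,226),s1=(290,228,315,255),s2=(332,235,348,252),s3=(362,216,384,240)).items():
    q=P[b[1]:b[3],b[0]:b[2]].reshape(-1,3); q=q[~np.isnan(q[:,0])]
    zt=np.percentile(q[:,2],99.5); print(n,"zmax",zt.round(4),np.percentile(q[:,2],1).round(4))
    for lo,hi in((zt-.012,zt+.01),(.09,.108),(.108,.125)):
        m=q[(q[:,2]>lo)&(q[:,2]<hi)]
        if len(m)>3: print("  ",lo.round(3) if hasattr(lo,'round') else lo,len(m),"mid",((m.max(0)+m.min(0))/2).round(4),"ext",np.ptp(m,0).round(4))
P=np.load("scene.npy")
for n,b in dict(deep=(290,165,315,198),small=(262,198,278,218),mid=(244,228,266,252),drv=(365,143,395,172),ring=(205,268,245,300)).items():
    q=P[b[1]:b[3],b[0]:b[2]].reshape(-1,3); q=q[~np.isnan(q[:,0])]
    zt=np.percentile(q[:,2],99); m=q[q[:,2]>zt-.012]
    print(n,zt.round(4),len(m),((m.max(0)+m.min(0))/2).round(4),np.ptp(m,0).round(4))
```

```text
drv zmax 0.167 -0.0053
   0.155 47 mid [0.5805 0.3005 0.1635] ext [0.0203 0.0183 0.014 ]
   0.09 938 mid [0.5803 0.3015 0.099 ] ext [0.101  0.1003 0.0179]
   0.108 51 mid [0.5798 0.2984 0.1157] ext [0.0485 0.0414 0.0152]
hold zmax 0.1179 -0.0059
   0.106 373 mid [ 0.5727 -0.2506  0.1128] ext [0.0828 0.0669 0.0127]
   0.09 33 mid [ 0.564  -0.242   0.0999] ext [0.0648 0.0495 0.0157]
   0.108 365 mid [ 0.5727 -0.2506  0.1136] ext [0.0828 0.0669 0.011 ]
s1 zmax 0.0933 -0.0056
   0.081 68 mid [0.4469 0.1161 0.0891] ext [0.0363 0.0365 0.0106]
   0.09 20 mid [0.4484 0.116  0.0923] ext [0.0331 0.0363 0.0042]
s2 zmax 0.047 -0.0062
   0.035 39 mid [ 0.4434 -0.0027  0.0417] ext [0.0252 0.0256 0.0118]
s3 zmax 0.0586 -0.0069
   0.047 66 mid [ 0.4973 -0.1069  0.0544] ext [0.0349 0.0384 0.0137]
deep 0.0928 95 [0.4508 0.1132 0.0881] [0.0413 0.0401 0.0143]
small 0.0477 57 [ 0.4456 -0.0072  0.0432] [0.0265 0.0273 0.0135]
mid 0.0596 102 [ 0.5007 -0.1104  0.0547] [0.0391 0.0383 0.0141]
drv 0.1681 56 [0.5829 0.2973 0.1636] [0.0194 0.0207 0.0143]
ring 0.1191 553 [ 0.5746 -0.2512  0.1145] [0.0855 0.0652 0.0147]
```

>>> send_rows:
  steps:
    - {"dx":-0.03,"dy":0.037,"rz":2}
    - {"dx":-0.07,"dy":0.086,"rz":5}
    - {"dx":-0.11,"dy":0.135,"rz":8}
    - {"dx":-0.149,"dy":0.184,"rz":11}
    - {"dx":-0.188,"dy":0.232,"rz":13.2}
    - {"dx":-0.227,"dy":0.28,"rz":13.2}
    - {"dx":-0.266,"dy":0.328,"rz":13.2}
    - {"dx":-0.305,"dy":0.376,"rz":13.2}
    - {"dx":-0.344,"dy":0.424,"rz":13.2}
    - {"dx":-0.38,"dy":0.47,"rz":13.2}

```text
$.steps[0]: bad value
```

>>> send_rows:
  steps:
    - {"dx":-0.03,"dy":0.037,"dz":0,"rx":0,"ry":0,"rz":2,"fingers":0}
    - {"dx":-0.07,"dy":0.086,"dz":0,"rx":0,"ry":0,"rz":5,"fingers":0}
    - {"dx":-0.11,"dy":0.135,"dz":0,"rx":0,"ry":0,"rz":8,"fingers":0}
    - {"dx":-0.149,"dy":0.184,"dz":0,"rx":0,"ry":0,"rz":11,"fingers":0}
    - {"dx":-0.188,"dy":0.232,"dz":0,"rx":0,"ry":0,"rz":13.2,"fingers":0}
    - {"dx":-0.227,"dy":0.28,"dz":0,"rx":0,"ry":0,"rz":13.2,"fingers":0}
    - {"dx":-0.266,"dy":0.328,"dz":0,"rx":0,"ry":0,"rz":13.2,"fingers":0}
    - {"dx":-0.305,"dy":0.376,"dz":0,"rx":0,"ry":0,"rz":13.2,"fingers":0}
    - {"dx":-0.344,"dy":0.424,"dz":0,"rx":0,"ry":0,"rz":13.2,"fingers":0}
    - {"dx":-0.38,"dy":0.47,"dz":0,"rx":0,"ry":0,"rz":13.2,"fingers":0}

```text
time_s: 1.35
ee_pos: [0.4056, -0.0619, 0.4048]
orientation: [-0.001, 1.0, 0.0, 0.0]
contact_force: [0.6, -0.8, -0.9]
width: 0.0872
grasp_force: 0.0
```

>>> send_rows:
  steps:
    - {"dx":-0.025,"dy":0.052,"dz":0,"rx":0,"ry":0,"rz":0,"fingers":0}
    - {"dx":-0.05,"dy":0.104,"dz":0,"rx":0,"ry":0,"rz":0,"fingers":0}
    - {"dx":-0.075,"dy":0.156,"dz":0,"rx":0,"ry":0,"rz":0,"fingers":0}
    - {"dx":-0.1,"dy":0.208,"dz":0,"rx":0,"ry":0,"rz":0,"fingers":0}
    - {"dx":-0.125,"dy":0.26,"dz":0,"rx":0,"ry":0,"rz":0,"fingers":0}
    - {"dx":-0.15,"dy":0.312,"dz":0,"rx":0,"ry":0,"rz":0,"fingers":0}
    - {"dx":-0.17,"dy":0.35,"dz":0,"rx":0,"ry":0,"rz":0,"fingers":0}
    - {"dx":-0.175,"dy":0.361,"dz":0,"rx":0,"ry":0,"rz":0,"fingers":0}
    - {"dx":-0.175,"dy":0.361,"dz":0,"rx":0,"ry":0,"rz":0,"fingers":0}

```text
time_s: 2.48
ee_pos: [0.5802, 0.2974, 0.4038]
orientation: [-0.0, 1.0, -0.001, -0.001]
contact_force: [-0.1, -0.5, -0.1]
width: 0.0874
grasp_force: 0.0
```

Run:
```python
from h import *
o=ctrl.observe(); print(o["ee_pos"],o["joints"]); print(np.round(ctrl.calibration("wrist")["cam_to_world"],3))
im,d,P=cloud("wrist"); save(im,"w1"); np.save("w1",P)
q=P.reshape(-1,3); q=q[~np.isnan(q[:,0])]; q=q[np.hypot(q[:,0]-.581,q[:,1]-.299)<.05]
for lo,hi in((.158,.172),(.135,.148),(.104,.116)):
    m=q[(q[:,2]>lo)&(q[:,2]<hi)]; print(lo,len(m),m.mean(0).round(4),((m.max(0)+m.min(0))/2).round(4),np.ptp(m,0).round(4), cv2.minAreaRect(m[:,:2].astype('f4')*1000))
```

```text
[0.58016807 0.29742377 0.40375582] [ 7.21304401e-01  4.31876673e-01  7.94876429e-02 -2.25624042e-04
 -1.22033344e+00 -2.29114652e+00]
[[-0.001 -0.964 -0.265  0.507]
 [ 1.    -0.001  0.001  0.298]
 [-0.001 -0.265  0.964  0.385]
 [ 0.     0.     0.     1.   ]]
0.158 859 [0.5811 0.2991 0.1659] [0.5822 0.2994 0.1634] [0.0211 0.0194 0.0106] ((581.9766235351562, 299.1351013183594), (20.68453025817871, 18.980573654174805), 3.0701961517333984)
0.135 666 [0.5766 0.299  0.1425] [0.5805 0.2991 0.1415] [0.0275 0.0306 0.0129] ((580.3245849609375, 299.0569152832031), (26.979747772216797, 30.867815017700195), 2.54630184173584)
0.104 1233 [0.5734 0.2991 0.1089] [0.5792 0.2993 0.1102] [0.0426 0.0491 0.0115] ((579.1996459960938, 299.2790222167969), (49.09223556518555, 42.529544830322266), 89.85913848876953)
```

View pics/w1.png

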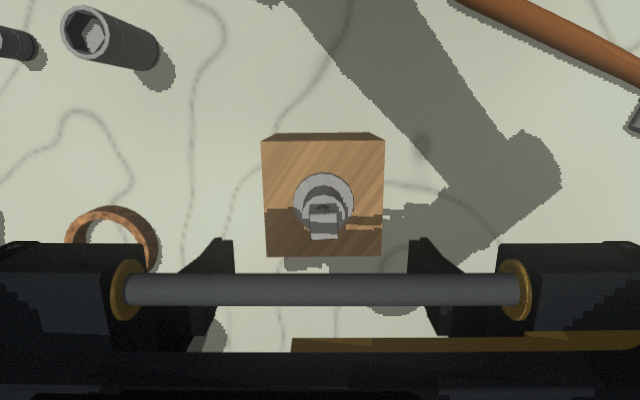

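The wrist view shows the driver centred between the fingers, with its drive top near (323,222) and nearly square to the tool axes. Next I descend and grip the neck.

>>> send_rows:
  steps:
    - {"dx":-0.001,"dy":0.0017,"dz":0.03,"rx":0,"ry":0,"rz":0,"fingers":0}
    - {"dx":-0.001,"dy":0.0017,"dz":0.07,"rx":0,"ry":0,"rz":0,"fingers":0}
    - {"dx":-0.001,"dy":0.0017,"dz":0.1,"rx":0,"ry":0,"rz":0,"fingers":0}
    - {"dx":-0.001,"dy":0.0017,"dz":0.1105,"rx":0,"ry":0,"rz":0,"fingers":0}
    - {"dx":-0.001,"dy":0.0017,"dz":0.1105,"rx":0,"ry":0,"rz":0,"fingers":0}
    - {"dx":-0.001,"dy":0.0017,"dz":0.1105,"rx":0,"ry":0,"rz":0,"fingers":0.4}
    - {"dx":-0.001,"dy":0.0017,"dz":0.1105,"rx":0,"ry":0,"rz":0,"fingers":0.6}
    - {"dx":-0.001,"dy":0.0017,"dz":0.1105,"rx":0,"ry":0,"rz":0,"fingers":1}
    - {"dx":-0.001,"dy":0.0017,"dz":0.1105,"rx":0,"ry":0,"rz":0,"fingers":1}
    - {"dx":-0.001,"dy":0.0017,"dz":0.1105,"rx":0,"ry":0,"rz":0,"fingers":1}

```text
time_s: 3.78
ee_pos: [0.5812, 0.2989, 0.2943]
orientation: [-0.0, 1.0, 0.0, 0.0]
contact_force: [0.5, -0.7, 0.4]
width: 0.0446
grasp_force: 0.0
```

Still closing, so I wait for the grip.

>>> send_rows:
  steps:
    - {"dx":0,"dy":0,"dz":0,"rx":0,"ry":0,"rz":0,"fingers":1}
    - {"dx":0,"dy":0,"dz":0,"rx":0,"ry":0,"rz":0,"fingers":1}
    - {"dx":0,"dy":0,"dz":0,"rx":0,"ry":0,"rz":0,"fingers":1}
    - {"dx":0,"dy":0,"dz":0,"rx":0,"ry":0,"rz":0,"fingers":1}

```text
time_s: 4.28
ee_pos: [0.5812, 0.2989, 0.2942]
orientation: [-0.0, 1.0, 0.0, 0.0]
contact_force: [0.4, 1.6, -0.3]
width: 0.0304
grasp_force: 30.0
```

>>> send_rows:
  steps:
    - {"dx":0,"dy":0,"dz":-0.02,"rx":0,"ry":0,"rz":0,"fingers":1}
    - {"dx":0,"dy":0,"dz":-0.045,"rx":0,"ry":0,"rz":0,"fingers":1}
    - {"dx":0,"dy":0,"dz":-0.07,"rx":0,"ry":0,"rz":0,"fingers":1}
    - {"dx":0,"dy":0,"dz":-0.095,"rx":0,"ry":0,"rz":0,"fingers":1}
    - {"dx":0,"dy":0,"dz":-0.12,"rx":0,"ry":0,"rz":0,"fingers":1}
    - {"dx":0,"dy":0,"dz":-0.14,"rx":0,"ry":0,"rz":0,"fingers":1}
    - {"dx":0,"dy":0,"dz":-0.15,"rx":0,"ry":0,"rz":0,"fingers":1}
    - {"dx":0,"dy":-0.03,"dz":-0.15,"rx":0,"ry":0,"rz":0,"fingers":1}
    - {"dx":0,"dy":-0.07,"dz":-0.15,"rx":0,"ry":0,"rz":0,"fingers":1}
    - {"dx":0,"dy":-0.12,"dz":-0.15,"rx":0,"ry":0,"rz":0,"fingers":1}

```text
time_s: 5.52
ee_pos: [0.5807, 0.1774, 0.4419]
orientation: [-0.001, 1.0, -0.001, -0.002]
contact_force: [0.6, -0.7, -6.5]
width: 0.0303
grasp_force: 30.0
```

>>> send_rows:
  steps:
    - {"dx":0,"dy":-0.05,"dz":0,"rx":0,"ry":0,"rz":0,"fingers":1}
    - {"dx":0,"dy":-0.1,"dz":0,"rx":0,"ry":0,"rz":0,"fingers":1}
    - {"dx":0,"dy":-0.15,"dz":0,"rx":0,"ry":0,"rz":0,"fingers":1}
    - {"dx":0,"dy":-0.2,"dz":0,"rx":0,"ry":0,"rz":0,"fingers":1}
    - {"dx":0,"dy":-0.25,"dz":0,"rx":0,"ry":0,"rz":0,"fingers":1}
    - {"dx":0,"dy":-0.29,"dz":0,"rx":0,"ry":0,"rz":0,"fingers":1}
    - {"dx":0,"dy":-0.31,"dz":0,"rx":0,"ry":0,"rz":0,"fingers":1}
    - {"dx":0,"dy":-0.32,"dz":0,"rx":0,"ry":0,"rz":0,"fingers":1}
    - {"dx":0,"dy":-0.32,"dz":0,"rx":0,"ry":0,"rz":0,"fingers":1}

```text
time_s: 6.65
ee_pos: [0.5813, -0.1412, 0.4436]
orientation: [0.0, 1.0, 0.0, -0.001]
contact_force: [0.2, 0.4, -7.0]
width: 0.0304
grasp_force: 30.0
```

Run:
```python
from h import *
o=ctrl.observe(); print(o["ee_pos"],o["joints"],o["contact_force"],o["width"])
im,d,P=cloud("wrist"); save(im,"w2"); np.save("w2",P)
```

```text
[ 0.58128449 -0.14120644  0.44364328] [ 3.19976541e-02  3.15432361e-01  3.03854817e-03 -5.85404703e-04
 -1.25948471e+00 -1.60270373e+00] [ 0.17724005  0.39968011 -6.98523466] 0.030351895571436933
```

View pics/w2.png

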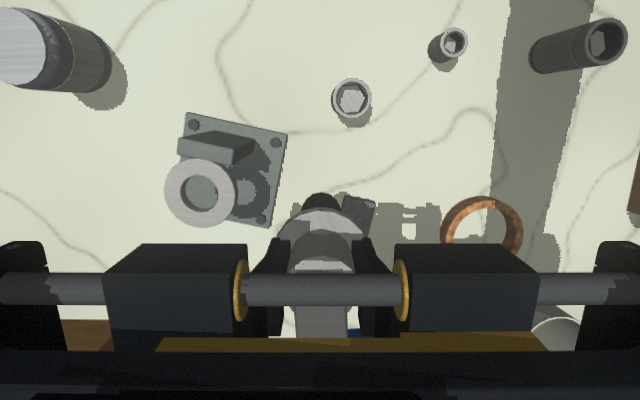

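The view shows the holder at lower left with its ring centred near (200,192), and the middle socket at (351,98). Next I measure both from the cloud.

Run:
```python
from h import *
from scipy.optimize import least_squares
P=np.load("w2.npy")
def topmask(box,lo,hi):
    m=np.zeros(P.shape[:2],np.uint8); b=P[box[1]:box[3],box[0]:box[2]]
    m[box[1]:box[3],box[0]:box[2]]=(b[...,2]>lo)&(b[...,2]<hi); return m
def fit(p):
    f=lambda q:np.hypot(p[:,0]-q[0],p[:,1]-q[1])-q[2]
    r=least_squares(f,[*p.mean(0),.02],loss="soft_l1",f_scale=.0007); return r.x.round(4),np.abs(f(r.x)).mean().round(4)
for n,box,lo,hi in(("ring",(150,140,250,235),.108,.122),("mid",(325,70,380,130),.049,.063)):
    m=topmask(box,lo,hi); print(n,m.sum(),np.median(P[m>0],0).round(4))
    cs,h=cv2.findContours(m,cv2.RETR_CCOMP,cv2.CHAIN_APPROX_NONE)
    for c,hh in zip(cs,h[0]):
        if len(c)<25: continue
        p=np.array([P[y,x] for x,y in c[:,0]])
        if hh[3]>=0:   # hole: border pixels belong to mask
            print("  hole",len(c),fit(p[:,:2]))
        else:
            print("  outer",len(c),fit(p[:,:2]),"y>",)
            k=p[:,0]>np.median(P[m>0][:,0])-.005; print("  outer far from post",fit(p[k][:,:2]))
# hex recess edges
print(P[100,351],P[97,335])
# driver tilt: drive top?
q=P.reshape(-1,3); q=q[~np.isnan(q[:,0])]; q=q[(np.hypot(q[:,0]-.581,q[:,1]+.141)<.03)&(q[:,2]<.35)]
print(len(q),np.histogram(q[:,2],bins=12))
```

```text
ring 4045 [ 0.5709 -0.2466  0.1157]
  outer 280 (array([ 0.5774, -0.2492,  0.0364]), np.float64(0.0043)) y>
  outer far from post (array([ 0.5835, -0.2506,  0.032 ]), np.float64(0.0004))
  hole 105 (array([ 0.5838, -0.2508,  0.0172]), np.float64(0.0003))
mid 660 [ 0.4983 -0.1087  0.0563]
  outer 112 (array([ 0.4996, -0.1096,  0.0195]), np.float64(0.0002)) y>
  outer far from post (array([ 0.4995, -0.1096,  0.0195]), np.float64(0.0002))
  hole 85 (array([ 0.4997, -0.1097,  0.0144]), np.float64(0.0005))
[ 0.5008308  -0.10847933  0.03752581] [ 0.49830288 -0.12618243  0.0559216 ]
13433 (array([1871,    0,    0,    0,    0,   15,  366,   80, 1996, 2758, 4255,
       2092]), array([-0.00216426,  0.02718219,  0.05652864,  0.08587509,  0.11522154,
        0.14456799,  0.17391444,  0.20326089,  0.23260734,  0.26195379,
        0.29130024,  0.32064669,  0.34999314]))
```

>>> send_rows:
  steps:
    - {"dx":-0.0005,"dy":-0.03,"dz":0,"rx":0,"ry":0,"rz":0,"fingers":1}
    - {"dx":-0.001,"dy":-0.07,"dz":0,"rx":0,"ry":0,"rz":0,"fingers":1}
    - {"dx":-0.0022,"dy":-0.1,"dz":0,"rx":0,"ry":0,"rz":0,"fingers":1}
    - {"dx":-0.0022,"dy":-0.1095,"dz":0,"rx":0,"ry":0,"rz":0,"fingers":1}
    - {"dx":-0.0022,"dy":-0.1095,"dz":0,"rx":0,"ry":0,"rz":0,"fingers":1}
    - {"dx":-0.0022,"dy":-0.1095,"dz":0.015,"rx":0,"ry":0,"rz":0,"fingers":1}
    - {"dx":-0.0022,"dy":-0.1095,"dz":0.03,"rx":0,"ry":0,"rz":0,"fingers":1}
    - {"dx":-0.0022,"dy":-0.1095,"dz":0.045,"rx":0,"ry":0,"rz":0,"fingers":1}
    - {"dx":-0.0022,"dy":-0.1095,"dz":0.06,"rx":0,"ry":0,"rz":0,"fingers":1}
    - {"dx":-0.0022,"dy":-0.1095,"dz":0.06,"rx":0,"ry":0,"rz":0,"fingers":1}

```text
time_s: 7.95
ee_pos: [0.5834, -0.2505, 0.3819]
orientation: [-0.0, 1.0, 0.001, -0.002]
contact_force: [-0.1, 0.3, -7.6]
width: 0.0303
grasp_force: 30.0
```

>>> send_rows:
  steps:
    - {"dx":0,"dy":0,"dz":0.012,"rx":0,"ry":0,"rz":0,"fingers":1}
    - {"dx":0,"dy":0,"dz":0.025,"rx":0,"ry":0,"rz":0,"fingers":1}
    - {"dx":0,"dy":0,"dz":0.038,"rx":0,"ry":0,"rz":0,"fingers":1}
    - {"dx":0,"dy":0,"dz":0.05,"rx":0,"ry":0,"rz":0,"fingers":1}
    - {"dx":0,"dy":0,"dz":0.06,"rx":0,"ry":0,"rz":0,"fingers":1}
    - {"dx":0,"dy":0,"dz":0.067,"rx":0,"ry":0,"rz":0,"fingers":1}
    - {"dx":0,"dy":0,"dz":0.07,"rx":0,"ry":0,"rz":0,"fingers":1}
    - {"dx":0,"dy":0,"dz":0.07,"rx":0,"ry":0,"rz":0,"fingers":1}

```text
time_s: 8.95
ee_pos: [0.5838, -0.2507, 0.3143]
orientation: [-0.0, 1.0, -0.0, 0.0]
contact_force: [-0.4, 0.1, -6.6]
width: 0.0302
grasp_force: 30.0
```

>>> send_rows:
  steps:
    - {"dx":0,"dy":0,"dz":0.001,"rx":0,"ry":0,"rz":0,"fingers":1}
    - {"dx":0,"dy":0,"dz":0.002,"rx":0,"ry":0,"rz":0,"fingers":1}
    - {"dx":0,"dy":0,"dz":0.0025,"rx":0,"ry":0,"rz":0,"fingers":1}
    - {"dx":0,"dy":0,"dz":0.0025,"rx":0,"ry":0,"rz":0,"fingers":1}

```text
time_s: 9.45
ee_pos: [0.5837, -0.2507, 0.3118]
orientation: [-0.0, 1.0, 0.0, 0.0]
contact_force: [1.1, -0.7, -6.9]
width: 0.0301
grasp_force: 30.0
```

>>> send_rows:
  steps:
    - {"dx":0,"dy":0,"dz":0.001,"rx":0,"ry":0,"rz":0,"fingers":1}
    - {"dx":0,"dy":0,"dz":0.002,"rx":0,"ry":0,"rz":0,"fingers":1}
    - {"dx":0,"dy":0,"dz":0.003,"rx":0,"ry":0,"rz":0,"fingers":1}
    - {"dx":0,"dy":0,"dz":0.003,"rx":0,"ry":0,"rz":0,"fingers":1}

```text
time_s: 9.95
ee_pos: [0.5837, -0.2506, 0.3092]
orientation: [-0.0, 1.0, -0.0, 0.0]
contact_force: [-1.1, 1.1, -5.0]
width: 0.0302
grasp_force: 30.0
```

Contact has started, so I release.

>>> send_rows:
  steps:
    - {"dx":0,"dy":0,"dz":0.0005,"rx":0,"ry":0,"rz":0,"fingers":0.5}
    - {"dx":0,"dy":0,"dz":0,"rx":0,"ry":0,"rz":0,"fingers":0.3}
    - {"dx":0,"dy":0,"dz":0,"rx":0,"ry":0,"rz":0,"fingers":0.1}
    - {"dx":0,"dy":0,"dz":0,"rx":0,"ry":0,"rz":0,"fingers":0}
    - {"dx":0,"dy":0,"dz":0,"rx":0,"ry":0,"rz":0,"fingers":0}
    - {"dx":0,"dy":0,"dz":-0.01,"rx":0,"ry":0,"rz":0,"fingers":0}
    - {"dx":0,"dy":0,"dz":-0.035,"rx":0,"ry":0,"rz":0,"fingers":0}
    - {"dx":0,"dy":0,"dz":-0.07,"rx":0,"ry":0,"rz":0,"fingers":0}
    - {"dx":0,"dy":0,"dz":-0.1,"rx":0,"ry":0,"rz":0,"fingers":0}
    - {"dx":0,"dy":0,"dz":-0.11,"rx":0,"ry":0,"rz":0,"fingers":0}

```text
time_s: 11.2
ee_pos: [0.5838, -0.2508, 0.4217]
orientation: [-0.0, 1.0, -0.001, 0.002]
contact_force: [0.6, 0.5, 0.1]
width: 0.0872
grasp_force: 0.0
```

Run:
```python
from h import *
o=ctrl.observe(); print(o["time_s"],o["ee_pos"],o["contact_force"],o["width"])
im,d,P=cloud("wrist"); save(im,"w3"); np.save("w3",P)
q=P.reshape(-1,3); q=q[~np.isnan(q[:,0])]; q=q[np.hypot(q[:,0]-.5837,q[:,1]+.2507)<.04]
for lo,hi in((.176,.186),(.150,.162),(.119,.128),(.108,.119)):
    m=q[(q[:,2]>lo)&(q[:,2]<hi)]; print(lo,len(m),np.median(m,0).round(4),((m.max(0)+m.min(0))/2).round(4),np.ptp(m,0).round(4), cv2.minAreaRect(m[:,:2].astype('f4')*1000))
save(im,"w3c",(250,150,400,260),5)
```

```text
11.2 [ 0.58377305 -0.2507571   0.4217461 ] [0.58054314 0.48737614 0.05850045] 0.08719449586929151
0.176 796 [ 0.5839 -0.2505  0.1817] [ 0.5852 -0.2505  0.18  ] [0.0199 0.0188 0.008 ] ((585.0280151367188, -250.39767456054688), (19.18927764892578, 18.970705032348633), 2.994514226913452)
0.15 653 [ 0.5763 -0.2505  0.1577] [ 0.5826 -0.2505  0.156 ] [0.0269 0.0308 0.012 ] ((582.5490112304688, -250.45703125), (30.827035903930664, 26.9261531829834), 89.94026184082031)
0.119 1186 [ 0.5734 -0.2505  0.1238] [ 0.5821 -0.2505  0.1235] [0.0428 0.0494 0.009 ] ((581.9503784179688, -250.55767822265625), (42.61770248413086, 49.38490676879883), 0.7281163930892944)
0.108 2120 [ 0.5633 -0.2505  0.1157] [ 0.5788 -0.251   0.1135] [0.07   0.0654 0.0109] ((578.76171875, -250.89801025390625), (65.3218002319336, 69.91802215576172), 89.48882293701172)
```

View pics/w3c.png

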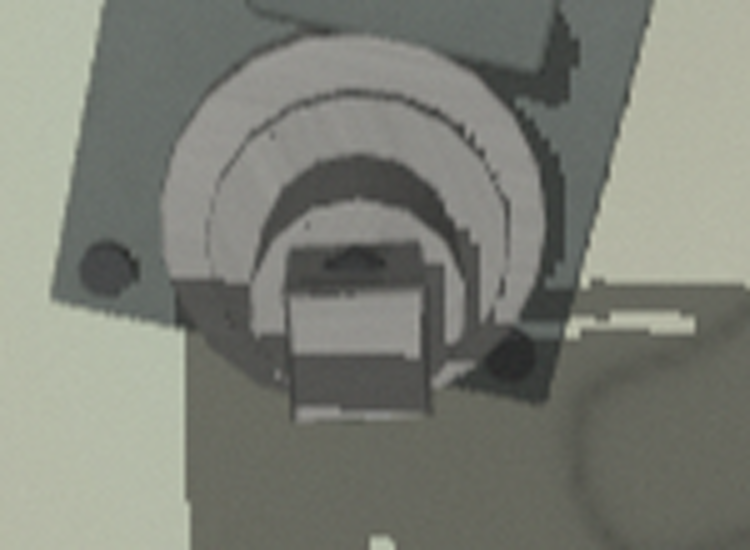

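The driver is seated: flange on the ring, drive tip at z≈0.181, square yawed about +3°, drive top near crop (355,350). Next is the socket.

>>> send_rows:
  steps:
    - {"dx":0.02,"dy":0.033,"dz":0,"rx":0,"ry":0,"rz":0,"fingers":0}
    - {"dx":0.045,"dy":0.075,"dz":0,"rx":0,"ry":0,"rz":0,"fingers":0}
    - {"dx":0.07,"dy":0.117,"dz":0.02,"rx":0,"ry":0,"rz":0,"fingers":0}
    - {"dx":0.082,"dy":0.138,"dz":0.06,"rx":0,"ry":0,"rz":0,"fingers":0}
    - {"dx":0.084,"dy":0.141,"dz":0.1,"rx":0,"ry":0,"rz":0,"fingers":0}
    - {"dx":0.084,"dy":0.141,"dz":0.12,"rx":0,"ry":0,"rz":0,"fingers":0}
    - {"dx":0.084,"dy":0.141,"dz":0.12,"rx":0,"ry":0,"rz":0,"fingers":0}

```text
time_s: 12.12
ee_pos: [0.4987, -0.1096, 0.2964]
orientation: [-0.0, 1.0, -0.0, -0.003]
contact_force: [0.4, 0.5, -0.1]
width: 0.087
grasp_force: 0.0
```

Run:
```python
from h import *
o=ctrl.observe(); print(o["time_s"],o["ee_pos"],o["contact_force"],o["width"])
im,d,P=cloud("wrist"); np.save("w4",P)
q=P.copy(); m=((P[...,2]>.049)&(P[...,2]<.063)&(np.hypot(P[...,0]-.4996,P[...,1]+.1096)<.03)).astype(np.uint8)
ys,xs=np.nonzero(m); print(xs.min(),xs.max(),ys.min(),ys.max())
cs,h=cv2.findContours(m,cv2.RETR_CCOMP,cv2.CHAIN_APPROX_NONE)
for c,hh in zip(cs,h[0]):
    if len(c)<30: continue
    p=np.array([P[y,x,:2] for x,y in c[:,0]])*1000
    (cx,cy),r=cv2.minEnclosingCircle(p.astype('f4')); print(hh[3],len(c),cx,cy,r)
    if hh[3]>=0:
        e=p-[cx,cy]; a=np.arctan2(e[:,1],e[:,0]); rr=np.hypot(*e.T)
        print("hex vertex angle deg mod60",np.degrees(np.angle((rr*np.exp(6j*a)*1).sum()-0))/6, np.degrees(np.angle(((rr-rr.mean())*np.exp(6j*a)).sum()))/6)
save(im,"w4c",(xs.min()-20,ys.min()-20,xs.max()+20,ys.max()+20),4)
```

```text
12.125 [ 0.49871041 -0.10962325  0.29641662] [ 0.39710908  0.45433607 -0.10490085] 0.08702287489919636
291 349 193 251
-1 166 499.482421875 -109.70648193359375 20.106306076049805
0 118 499.31890869140625 -109.29762268066406 15.640632629394531
hex vertex angle deg mod60 -28.619462488966743 -24.37047711157489
```

View pics/w4c.png

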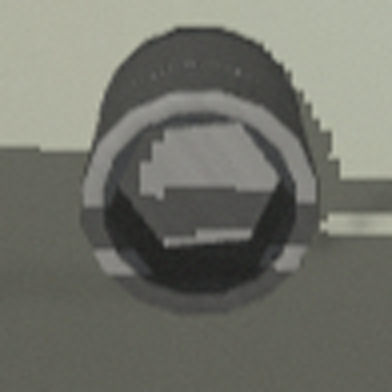

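The middle socket is upright and centred, with hex vertices close to world y, so the bore yaw is likely about 2° modulo 30. Now grip it.

>>> send_rows:
  steps:
    - {"dx":-0.0008,"dy":0,"dz":0.03,"rx":0,"ry":0,"rz":0,"fingers":0}
    - {"dx":-0.0008,"dy":0,"dz":0.065,"rx":0,"ry":0,"rz":0,"fingers":0}
    - {"dx":-0.0008,"dy":0,"dz":0.09,"rx":0,"ry":0,"rz":0,"fingers":0.1}
    - {"dx":-0.0008,"dy":0,"dz":0.099,"rx":0,"ry":0,"rz":0,"fingers":0.3}
    - {"dx":-0.0008,"dy":0,"dz":0.099,"rx":0,"ry":0,"rz":0,"fingers":0.4}
    - {"dx":-0.0008,"dy":0,"dz":0.099,"rx":0,"ry":0,"rz":0,"fingers":1}
    - {"dx":-0.0008,"dy":0,"dz":0.099,"rx":0,"ry":0,"rz":0,"fingers":1}
    - {"dx":-0.0008,"dy":0,"dz":0.099,"rx":0,"ry":0,"rz":0,"fingers":1}
    - {"dx":-0.0008,"dy":0,"dz":0.099,"rx":0,"ry":0,"rz":0,"fingers":1}
    - {"dx":-0.0008,"dy":0,"dz":0.099,"rx":0,"ry":0,"rz":0,"fingers":1}

```text
time_s: 13.42
ee_pos: [0.5007, -0.1097, 0.2005]
orientation: [-0.0, 1.0, -0.0, 0.001]
contact_force: [-0.6, 0.7, 5.5]
width: 0.0394
grasp_force: 30.0
```

>>> send_rows:
  steps:
    - {"dx":0,"dy":0,"dz":0,"rx":0,"ry":0,"rz":0,"fingers":1}
    - {"dx":0,"dy":0,"dz":0,"rx":0,"ry":0,"rz":0,"fingers":1}
    - {"dx":0,"dy":0,"dz":0,"rx":0,"ry":0,"rz":0,"fingers":1}

```text
time_s: 13.8
ee_pos: [0.5007, -0.1097, 0.2005]
orientation: [-0.0, 1.0, -0.0, 0.001]
contact_force: [-1.9, 0.3, 6.6]
width: 0.039
grasp_force: 30.0
```

>>> send_rows:
  steps:
    - {"dx":0,"dy":0,"dz":-0.02,"rx":0,"ry":0,"rz":0,"fingers":1}
    - {"dx":0,"dy":0,"dz":-0.06,"rx":0,"ry":0,"rz":0,"fingers":1}
    - {"dx":0,"dy":0,"dz":-0.1,"rx":0,"ry":0,"rz":0,"fingers":1}
    - {"dx":0,"dy":0,"dz":-0.14,"rx":0,"ry":0,"rz":0,"fingers":1}
    - {"dx":0,"dy":0,"dz":-0.18,"rx":0,"ry":0,"rz":0,"fingers":1}
    - {"dx":0,"dy":0,"dz":-0.21,"rx":0,"ry":0,"rz":0,"fingers":1}
    - {"dx":-0.01,"dy":-0.016,"dz":-0.22,"rx":0,"ry":0,"rz":0,"fingers":1}
    - {"dx":-0.03,"dy":-0.05,"dz":-0.22,"rx":0,"ry":0,"rz":0,"fingers":1}
    - {"dx":-0.055,"dy":-0.091,"dz":-0.22,"rx":0,"ry":0,"rz":0,"fingers":1}
    - {"dx":-0.075,"dy":-0.125,"dz":-0.22,"rx":0,"ry":0,"rz":0,"fingers":1}

```text
time_s: 15.05
ee_pos: [0.576, -0.2358, 0.4183]
orientation: [0.0, 1.0, 0.001, -0.001]
contact_force: [0.8, -0.4, -1.5]
width: 0.0389
grasp_force: 30.0
```

>>> send_rows:
  steps:
    - {"dx":-0.009,"dy":-0.0155,"dz":0,"rx":0,"ry":0,"rz":0,"fingers":1}
    - {"dx":-0.009,"dy":-0.0155,"dz":0,"rx":0,"ry":0,"rz":0,"fingers":1}
    - {"dx":-0.009,"dy":-0.0155,"dz":0,"rx":0,"ry":0,"rz":0,"fingers":1}

```text
time_s: 15.42
ee_pos: [0.5841, -0.2497, 0.4188]
orientation: [-0.0, 1.0, 0.0, -0.001]
contact_force: [-0.6, 0.3, -2.5]
width: 0.0394
grasp_force: 30.0
```

Run:
```python
from h import *
o=st()
im,d,P=cloud("wrist"); save(im,"w5c",(220,130,420,330),3); np.save("w5",P)
```

```text
time_s 15.425
joints [-1.4980e-01  3.9410e-01  5.8200e-02 -7.0000e-04 -1.2370e+00 -1.4203e+00]
joint_vel [ 0.0104 -0.0153  0.0013  0.0052 -0.0006  0.0019]
effort [ -0.3511 -40.4951  19.8621   4.5888  -0.0679   0.    ]
ee_pos [ 0.5841 -0.2497  0.4188]
orientation [-2.e-04  1.e+00  5.e-04 -1.e-03]
contact_force [-0.643   0.3138 -2.5327]
torque [ 0.0164  0.0281 -0.0034]
grasp_force 29.9992
width 0.0394
[[-1.0e+00 -4.0e-04 -1.9e-03]
 [-4.0e-04  1.0e+00  1.0e-03]
 [ 1.9e-03  1.0e-03 -1.0e+00]]
```

View pics/w5c.png

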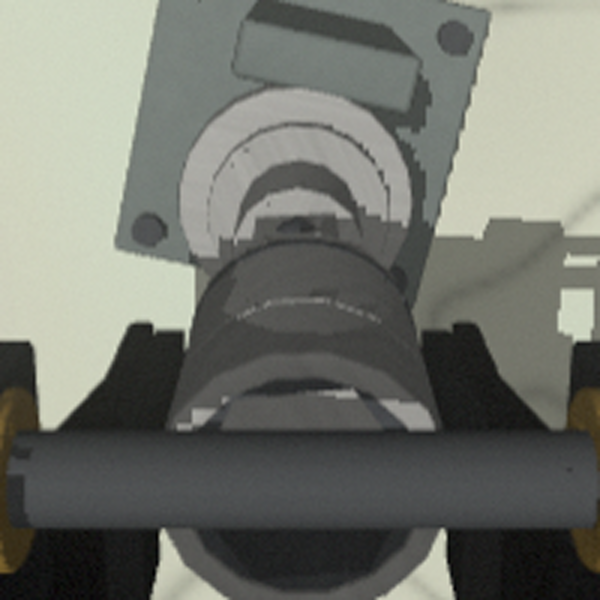

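The socket is gripped upright just above the drive; the neck shows at crop (300,190). Before lowering I fit the socket's axis.

Run:
```python
from h import *
from scipy.optimize import least_squares
P=np.load("w5.npy")[195:270,275:370]; q=P.reshape(-1,3); q=q[~np.isnan(q[:,0])]
for nm,lo,hi,r,x0 in(("sock",.222,.265,.02,.584),("neck",.130,.153,.016,.584)):
    m=q[(q[:,2]>lo)&(q[:,2]<hi)&(abs(q[:,0]-.584)<.03)&(abs(q[:,1]+.25)<.018)]
    f=lambda a:np.hypot(m[:,0]-a[0],m[:,1]-a[1])-r
    s=least_squares(f,[x0,-.25],loss="soft_l1",f_scale=.0005); print(nm,len(m),s.x.round(4),np.abs(f(s.x)).mean().round(5))
P=np.load("w5.npy"); q=P.reshape(-1,3);q=q[~np.isnan(q[:,0])]
m=q[(q[:,2]>.160)&(q[:,2]<.178)&(np.hypot(q[:,0]-.584,q[:,1]+.25)<.02)]; print(len(m),np.median(m,0),m.min(0),m.max(0))
P=np.load("w3.npy"); q=P.reshape(-1,3);q=q[~np.isnan(q[:,0])]
m=q[(q[:,2]>.122)&(q[:,2]<.153)&(np.hypot(q[:,0]-.584,q[:,1]+.25)<.019)]
m=m[(m[:,2]>.128)]
f=lambda a:np.hypot(m[:,0]-a[0],m[:,1]-a[1])-.016
s=least_squares(f,[.584,-.25],loss="soft_l1",f_scale=.0005); print("neck w3",len(m),s.x.round(4),np.abs(f(s.x)).mean().round(5))
```

```text
sock 2394 [ 0.5827 -0.2493] 0.00227
neck 57 [ 0.5858 -0.2504] 0.00014
168 [ 0.57560085 -0.25091506  0.17050728] [ 0.57385372 -0.2603778   0.16001686] [ 0.57666113 -0.24146055  0.17762502]
neck w3 255 [ 0.5857 -0.2504] 0.00014
```

>>> send_rows:
  steps:
    - {"dx":-0.0018,"dy":-0.0006,"dz":0,"rx":0,"ry":0,"rz":0,"fingers":1}
    - {"dx":-0.0018,"dy":-0.0006,"dz":0.01,"rx":0,"ry":0,"rz":0,"fingers":1}
    - {"dx":-0.0018,"dy":-0.0006,"dz":0.02,"rx":0,"ry":0,"rz":0,"fingers":1}
    - {"dx":-0.0018,"dy":-0.0006,"dz":0.028,"rx":0,"ry":0,"rz":0,"fingers":1}
    - {"dx":-0.0018,"dy":-0.0006,"dz":0.032,"rx":0,"ry":0,"rz":0,"fingers":1}
    - {"dx":-0.0018,"dy":-0.0006,"dz":0.032,"rx":0,"ry":0,"rz":0,"fingers":1}
    - {"dx":-0.0018,"dy":-0.0006,"dz":0.032,"rx":0,"ry":0,"rz":0,"fingers":1}

```text
time_s: 16.35
ee_pos: [0.5864, -0.2508, 0.3881]
orientation: [-0.0, 1.0, -0.0, 0.0]
contact_force: [0.3, -0.2, -2.1]
width: 0.039
grasp_force: 30.0
```

>>> send_rows:
  steps:
    - {"dx":0,"dy":0,"dz":0.003,"rx":0,"ry":0,"rz":0,"fingers":1}
    - {"dx":0,"dy":0,"dz":0.005,"rx":0,"ry":0,"rz":0,"fingers":1}
    - {"dx":0,"dy":0,"dz":0.007,"rx":0,"ry":0,"rz":0,"fingers":1}
    - {"dx":0,"dy":0,"dz":0.008,"rx":0,"ry":0,"rz":0,"fingers":1}
    - {"dx":0,"dy":0,"dz":0.008,"rx":0,"ry":0,"rz":0,"fingers":1}

```text
time_s: 16.98
ee_pos: [0.5863, -0.2508, 0.3811]
orientation: [-0.0, 1.0, -0.0, 0.001]
contact_force: [-1.9, 1.1, 4.5]
width: 0.0392
grasp_force: 30.0
```

Contact at the tip, so I sweep the angle under light pressure.

>>> send_rows:
  steps:
    - {"dx":0,"dy":0,"dz":0.001,"rx":0,"ry":0,"rz":3,"fingers":1}
    - {"dx":0,"dy":0,"dz":0.001,"rx":0,"ry":0,"rz":7,"fingers":1}
    - {"dx":0,"dy":0,"dz":0.001,"rx":0,"ry":0,"rz":11,"fingers":1}
    - {"dx":0,"dy":0,"dz":0.001,"rx":0,"ry":0,"rz":15,"fingers":1}
    - {"dx":0,"dy":0,"dz":0.001,"rx":0,"ry":0,"rz":19,"fingers":1}
    - {"dx":0,"dy":0,"dz":0.001,"rx":0,"ry":0,"rz":23,"fingers":1}
    - {"dx":0,"dy":0,"dz":0.001,"rx":0,"ry":0,"rz":26,"fingers":1}
    - {"dx":0,"dy":0,"dz":0.001,"rx":0,"ry":0,"rz":29,"fingers":1}
    - {"dx":0,"dy":0,"dz":0.001,"rx":0,"ry":0,"rz":29,"fingers":1}

```text
time_s: 18.1
ee_pos: [0.5863, -0.251, 0.378]
orientation: [0.25, 0.968, -0.0, -0.0]
contact_force: [-0.2, -1.2, -2.3]
width: 0.0391
grasp_force: 30.0
```

Run:
```python
from h import *
st()
```

```text
time_s 18.1
joints [-1.5120e-01  4.2480e-01  2.1000e-03  1.0000e-04 -1.1484e+00 -1.9251e+00]
joint_vel [-0.0001 -0.0004  0.0009  0.0021 -0.0038  0.0146]
effort [  0.5091 -41.7965  18.7736   4.0311  -0.2559  -0.0856]
ee_pos [ 0.5863 -0.251   0.378 ]
orientation [ 2.500e-01  9.682e-01 -0.000e+00 -1.000e-04]
contact_force [-0.2023 -1.1612 -2.3189]
torque [-0.3995 -0.1217  0.0188]
grasp_force 30.0
width 0.0391
[[-8.750e-01  4.842e-01 -3.000e-04]
 [ 4.842e-01  8.750e-01 -0.000e+00]
 [ 3.000e-04 -2.000e-04 -1.000e+00]]
```

It slipped on: z dropped to 0.378 with no contact force. Now push straight down.

>>> send_rows:
  steps:
    - {"dx":0,"dy":0,"dz":0.002,"rx":0,"ry":0,"rz":0,"fingers":1}
    - {"dx":0,"dy":0,"dz":0.004,"rx":0,"ry":0,"rz":0,"fingers":1}
    - {"dx":0,"dy":0,"dz":0.006,"rx":0,"ry":0,"rz":0,"fingers":1}
    - {"dx":0,"dy":0,"dz":0.007,"rx":0,"ry":0,"rz":0,"fingers":1}

```text
time_s: 18.6
ee_pos: [0.5863, -0.251, 0.3722]
orientation: [0.25, 0.968, -0.0, 0.0]
contact_force: [-0.6, -1.6, 1.3]
width: 0.0392
grasp_force: 30.0
```

Run:
```python
from h import *
o=ctrl.observe(); print(o["ee_pos"],o["contact_force"],o["torque"])
```

```text
[ 0.58629232 -0.25099857  0.37221991] [-0.64487709 -1.63138997  1.28017444] [-0.693472    0.22565481 -0.04023721]
```

>>> send_rows:
  steps:
    - {"dx":0,"dy":0,"dz":0.002,"rx":0,"ry":0,"rz":0,"fingers":1}
    - {"dx":0,"dy":0,"dz":0.004,"rx":0,"ry":0,"rz":0,"fingers":1}
    - {"dx":0,"dy":0,"dz":0.006,"rx":0,"ry":0,"rz":0,"fingers":1}
    - {"dx":0,"dy":0,"dz":0.006,"rx":0,"ry":0,"rz":0,"fingers":1}

```text
time_s: 19.1
ee_pos: [0.5862, -0.251, 0.3661]
orientation: [0.25, 0.968, -0.0, 0.0]
contact_force: [-1.6, -1.9, 3.9]
width: 0.039
grasp_force: 30.0
```

Run:
```python
from h import *
o=ctrl.observe(); print(o["ee_pos"],o["contact_force"],o["torque"])
```

```text
[ 0.58621243 -0.2509995   0.3660518 ] [-1.63731135 -1.93032339  3.87140583] [-1.12668847  0.37277049 -0.04812864]
```

>>> send_rows:
  steps:
    - {"dx":0,"dy":0,"dz":0.002,"rx":0,"ry":0,"rz":0,"fingers":1}
    - {"dx":0,"dy":0,"dz":0.004,"rx":0,"ry":0,"rz":0,"fingers":1}
    - {"dx":0,"dy":0,"dz":0.006,"rx":0,"ry":0,"rz":0,"fingers":1}
    - {"dx":0,"dy":0,"dz":0.006,"rx":0,"ry":0,"rz":0,"fingers":1}

```text
time_s: 19.6
ee_pos: [0.5863, -0.2508, 0.3587]
orientation: [0.25, 0.968, 0.0, -0.0]
contact_force: [-0.2, -4.3, -0.4]
width: 0.0389
grasp_force: 30.0
```

Run:
```python
from h import *
o=ctrl.observe(); print(o["ee_pos"],o["contact_force"],o["torque"])
im,d,P=cloud("scene"); m=np.hypot(P[...,0]-.585,P[...,1]+.25)<.022
z=P[m][:,2]; print("top z",np.percentile(z,[90,97,99]))
im,d,P=cloud("top"); m=np.hypot(P[...,0]-.585,P[...,1]+.25)<.022
save(im,"t6");
```

```text
[ 0.58634709 -0.25076953  0.35872222] [-0.24476671 -4.30223751 -0.38472647] [-1.37973977 -0.04152588 -0.04417349]
top z [0.54653201 0.54719926 0.54768961]
```

The ball seems to have clicked in, with a force drop and an extra descent. Now press home.

>>> send_rows:
  steps:
    - {"dx":0,"dy":0,"dz":0.001,"rx":0,"ry":0,"rz":0,"fingers":1}
    - {"dx":0,"dy":0,"dz":0.002,"rx":0,"ry":0,"rz":0,"fingers":1}
    - {"dx":0,"dy":0,"dz":0.0035,"rx":0,"ry":0,"rz":0,"fingers":1}
    - {"dx":0,"dy":0,"dz":0.0045,"rx":0,"ry":0,"rz":0,"fingers":1}
    - {"dx":0,"dy":0,"dz":0.0045,"rx":0,"ry":0,"rz":0,"fingers":1}

```text
time_s: 20.32
ee_pos: [0.5863, -0.2509, 0.3575]
orientation: [0.25, 0.968, -0.0, 0.001]
contact_force: [-2.3, -2.7, 8.1]
width: 0.0389
grasp_force: 30.0
```

>>> send_rows:
  steps:
    - {"dx":0,"dy":0,"dz":0.0015,"rx":0,"ry":0,"rz":0,"fingers":1}
    - {"dx":0,"dy":0,"dz":0.003,"rx":0,"ry":0,"rz":0,"fingers":1}
    - {"dx":0,"dy":0,"dz":0.004,"rx":0,"ry":0,"rz":0,"fingers":1}
    - {"dx":0,"dy":0,"dz":0.004,"rx":0,"ry":0,"rz":0,"fingers":1}

```text
time_s: 20.82
ee_pos: [0.5861, -0.2508, 0.3574]
orientation: [0.249, 0.968, -0.001, 0.002]
contact_force: [-6.5, -0.4, 21.0]
width: 0.0391
grasp_force: 30.0
```

Firmly seated: it holds at 0.3574 with 23 N on it. Relieve the pressure, release, back off upward.

>>> send_rows:
  steps:
    - {"dx":0,"dy":0,"dz":-0.003,"rx":0,"ry":0,"rz":0,"fingers":1}
    - {"dx":0,"dy":0,"dz":-0.006,"rx":0,"ry":0,"rz":0,"fingers":1}
    - {"dx":0,"dy":0,"dz":-0.007,"rx":0,"ry":0,"rz":0,"fingers":0.5}
    - {"dx":0,"dy":0,"dz":-0.007,"rx":0,"ry":0,"rz":0,"fingers":0.2}
    - {"dx":0,"dy":0,"dz":-0.007,"rx":0,"ry":0,"rz":0,"fingers":0}
    - {"dx":0,"dy":0,"dz":-0.007,"rx":0,"ry":0,"rz":0,"fingers":0}
    - {"dx":0,"dy":0,"dz":-0.007,"rx":0,"ry":0,"rz":0,"fingers":0}
    - {"dx":0,"dy":0,"dz":-0.007,"rx":0,"ry":0,"rz":0,"fingers":0}

```text
time_s: 21.82
ee_pos: [0.5863, -0.2507, 0.3582]
orientation: [0.25, 0.968, 0.0, -0.0]
contact_force: [1.3, -0.2, 0.2]
width: 0.0837
grasp_force: 0.0
```

>>> send_rows:
  steps:
    - {"dx":0,"dy":0,"dz":-0.01,"rx":0,"ry":0,"rz":0,"fingers":0}
    - {"dx":0,"dy":0,"dz":-0.03,"rx":0,"ry":0,"rz":0,"fingers":0}
    - {"dx":0,"dy":0,"dz":-0.06,"rx":0,"ry":0,"rz":0,"fingers":0}
    - {"dx":0,"dy":0,"dz":-0.09,"rx":0,"ry":0,"rz":0,"fingers":0}
    - {"dx":0,"dy":0,"dz":-0.12,"rx":0,"ry":0,"rz":0,"fingers":0}
    - {"dx":0,"dy":0,"dz":-0.12,"rx":0,"ry":0,"rz":0,"fingers":0}

```text
time_s: 22.58
ee_pos: [0.5862, -0.2509, 0.4823]
orientation: [0.25, 0.968, -0.0, 0.004]
contact_force: [0.3, -0.6, -0.4]
width: 0.0869
grasp_force: 0.0
```

Run:
```python
from h import *
o=ctrl.observe(); print(o["time_s"],o["ee_pos"],o["contact_force"],o["width"])
im,d,P=cloud("wrist"); save(im,"w7")
q=P[np.hypot(P[...,0]-.585,P[...,1]+.2505)<.023]; q=q[q[:,2]>.19]; print(len(q),np.percentile(q[:,2],[50,90,99]).round(4))
t=q[q[:,2]>.203]; print(((t.max(0)+t.min(0))/2).round(4),np.ptp(t,0).round(4))
r=P[np.hypot(P[...,0]-.585,P[...,1]+.2505)<.06]; r=r[(r[:,2]>.118)&(r[:,2]<.128)]; print("flange",np.median(r,0).round(4))
```

```text
22.575 [ 0.58617217 -0.25093034  0.48231587] [ 0.25470616 -0.61811356 -0.38343929] 0.08693512782492349
3183 [0.2129 0.3993 0.4116]
[ 0.5839 -0.25    0.3078] [0.042  0.0394 0.2096]
flange [ 0.5705 -0.2418  0.1239]
```

View pics/w7.png

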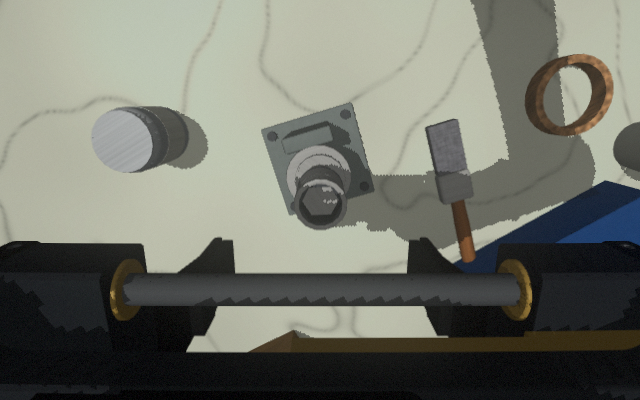

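The wrist view shows the socket upright on the driver at (320,205). Its top is at z≈0.213, exactly the fully home height (0.115 + 0.042 + 0.056), and the flange rests on the ring. The robot is clear, so I hand the job in.

```bash
python3 -c "
from plant import ctrl
print(ctrl.finish_job())"
```

```text
the job is handed in; nothing more can be done
None
```

The driver stands in the ring with its flange on the ring's top, and the middle-height socket is fully home on its neck (top measured at 0.213 m, as it should be); the job was handed in at about 22.6 s with the arm clear.

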